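Knock sweets out of the sweet machine into the dish

ROBOT

A 6-joint arm with a two-finger parallel gripper is mounted at the origin on the work surface. World frame = base frame: x ahead of the robot, y to its left, z up, the work surface at z = 0. Lengths are in m, angles in degrees, forces in N, time in s.
With the tool pointing down it reaches from about 0.35 to 0.8 m from the base axis. Payload 7.3 kg.
Tool frame: the origin (TCP) lies midway between the tips of the shut fingers; the grasp point (between the pads) lies 19 mm behind it (r.pinch_z is the distance from the TCP to the grasp point, in m); z points along the fingers, y is the line along which they close (so a half turn about z gives the same grasp; the last joint's range is limited). The gripper opens to 85 mm and grips with 20 to 120 N. Pads are 22 mm wide; open, the fingers measure 114 mm over their backs; the gripper's body (76 mm by 85 mm) begins 54 mm behind the grasp point. The pads swing forward as they close: fully open they stand 13 mm farther back than shut.
Start: joints at [-75.86, 19.595, 87.324, -0, 73.075, -8.365], TCP at [0.201, -0.485, 0.231] pointing down, gripper open.
Joint ranges: [-145.02, 145.02], [-44.19, 115.74], [2.07, 154.8], [-57.11, 237.11], [16.16, 152.29], [-177.93, 177.93]. Speed limits (degrees/s): [147.25, 147.25, 180, 180, 180, 180].

INTERFACE

Orientations are given as a 3x3 rotation matrix whose columns are the frame's x, y, z axes.
In Python, from bench import r, eyes gives the robot as it stands.
- The arm moves only by the shell command python3 -m crank 'ROWS' [FORCE]. ROWS is JSON, a list of rows, each a list of 3 entries, a list of its own where there are three numbers: the turn, a rotation vector about the world's x, y, z in degrees, then the shift along the world's x, y, z in mm, then the closure, from 0 (fully open) to 1 (shut). In form: [[[rx, ry, rz], [x, y, z], fingers], ...]. A call has exactly 8 rows; each row shifts and turns the commanded pose from where the row before left it; what a row does not reach is not made up. A row lasts 1/12 s, in which the tool goes at most 41.7 mm and 7.16 degrees, less where a joint would pass 70% of its speed; a pose out of reach is approached as far as the arm can. A call with a gripper value outside its range is refused whole. The fingers move at their own pace and stop on an object; FORCE is the grip in N (left out, the last holds). Time passes only in rows, so rows that do not move let the fingers close, or fill a call up. It gives the time, the measured TCP pose, the force, the opening and the grip force at its end, in the units of the state.
- r.get_state(): the state, without advancing time (a new reading comes with each control period).
- eyes.read_camera(name): name is "scene" or "top" or "wrist"; returns a dict with "frame" (420x560x3 uint8, red, green, blue), "fx", "fy", "cx", "cy" (pixels), "dist_coeffs" ([k1, k2, p1, p2, k3] as OpenCV has them; the pictures are not rectified), "R" (3x3) and "t" (3): a world point X has camera coordinates R X + t; the wrist camera has in their place "tool_from_camera" (4x4, takes a point from camera to tool coordinates, whose origin is the TCP and whose axes are the flange's). Camera axes: x right, y down, z forward; pixel columns grow to the right and rows downward; lengths in m; the calibration is good to about 2 mm. A picture is of the moment at which its call begins: read the wrist's pose just before it. There is no depth.
- r.finish_job(): hands the job in; it is judged then, once.
The state is a dict: "t": time; "joints": joint angles; "joint_vel": joint speeds; "joint_efforts": joint torques, N m; "ee_pos": TCP position; "tool_rot": TCP orientation; "force": force on the tool from outside, world axes, zero at the start; "torque": the same for the moment, N m; "width": opening from 0.0 (shut) to 1.0 (fully open); "grasp_force": force on a finger pad.
Only numpy, scipy, OpenCV 4.12 (cv2) and the standard library are available. Lean on these libraries where they do the work, as an engineer would, in place of code of your own. Each camera call takes 0.05 s, during which the arm holds its last target. There are 200 camera calls.

TASK

Fetch some sweets: stand the small ceramic dish on the desk under the mouth of the sweet machine's chute, then take the mallet by its handle and, with a brisk blow of its head on the steel pin (do not push the pin with the gripper or shove the machine), knock the pin fully down so that all three sweets slide into the dish. Stand the mallet back on its cork pad on its head, as it was, and leave the dish with the sweets upright under the mouth and the pencil cup, eraser, sharpener and glue bottle where they are.

Things in the scene. Friction and masses are not known exactly. Their poses are not given: they have to be found in the camera images.
- machine: Sweet machine, fixed: plywood base 140 x 150 x 12 mm with a white chute and a 44 mm square tower, 180 mm tall, holding a steel pin. Origin on the desk, 10 mm in front of the base's centre; x to the back, y left, z up. Chute centred at y = -35 mm, slopes down 30 degrees to -x, from x = +70 to its mouth at x = -100 mm (base front: x = -60); 56 mm wide, walls 28 mm high. Tower at x = -35, y = +45 mm.
- mouth (a point): Middle of the chute floor's lower edge (top face), 90 mm above the desk; underside there 83 mm up, so the dish goes under it from the front. Axes as the machine's. Once the pin is down the sweets slide out by themselves within about 1 s and land 20 to 70 mm in front (-x) of this edge; a dish centred about 35 mm in front of it catches them.
- pin_top (a point): Middle of the flat top of the steel pin's cap (28 mm diameter, 12 mm thick, on a 16 mm stem), at x = -35, y = +45 mm in the machine frame. It moves with the pin: 230 mm above the desk when up, 206 mm when fully down. The pin carries the gate blade that stands across the chute and drops below its floor when the pin is down.
- pin (a joint): How far the pin is down, m: 0 up, 0.024 fully down. Sprung pin in a gripping collar: it takes about 12 N at first and 15 N at the end to drive it, and the collar holds it wherever a blow leaves it, so several blows may be used. The gate clears the sweets only near the end of the travel. A brisk blow moves the pin at over 0.06 m/s; a slow push does not count.
- dish: Straight-sided round white ceramic dish, 124 mm outer diameter, 42 mm tall, wall 8 mm thick, inner floor 7 mm above its underside, 0.36 kg. Origin: centre of its underside; z up. Its wall can be pinched from above.
- mallet: Wooden mallet standing on its head: head an upright cylinder 46 mm in diameter, 70 mm tall; handle 16 mm wide, 20 mm tall, level, from x = -23 to x = -137 mm, its axis 35 mm above the head's lower face. About 0.22 kg, centre of mass near x = -8 mm. Origin: centre of the head's lower face; the handle points along its -x.
- pad: Cork pad 110 x 110 x 3 mm fixed on the desk, where the mallet stands. Origin: centre of its underside.
- sweet1: Chunky amber boiled sweet, 22 x 26 x 16 mm, 15 g, the lowest of three in the chute, against the gate. Origin: centre of its underside.
- sweet2: The same, second of three.
- sweet3: The same, uppermost of three.
- pencil_cup: Bystander: matte black pencil cup, 80 mm diameter, 100 mm tall, with pencils to about 185 mm. Origin: centre of its underside.
- eraser: Bystander: pink eraser 45 x 22 x 13 mm. Origin: centre of its underside.
- sharpener: Bystander: chrome pencil sharpener 30 x 22 x 16 mm. Origin: centre of its underside.
- glue: Bystander: white glue bottle 28 mm diameter, 85 mm tall. Origin: centre of its underside.
Not all that is in view belongs to the job. There is more than one size of the dish; the one meant has the size given above. Of the things that look like the mallet, the smaller one is meant.

How it is judged (in metres and radians):
On the way, in this order (a step that is already met when the one before it is completed fails the run):
1. the dish stands upright on the desk under the mouth, let go, with the pin still up (horizontal distance between dish and mouth below 0.065 m and height (world z) of dish below 0.006 m and angle between dish's own z axis and vertical below 0.1 rad and contact force between the fingers and dish below 0.1 N and value of joint pin below 0.003 m), for 0.2 s.
2. the held mallet hits the pin briskly: the pin goes down at over 0.06 m/s under the mallet (value of joint pin between 0.003 and 0.018 m and velocity of joint pin above 0.06 m/s and contact force between mallet and machine above 1 N and contact force between the fingers and mallet above 1 N).
3. the pin is fully down and all three sweets are in the dish (value of joint pin above 0.021 m and horizontal distance between each of sweet1, sweet2, sweet3 and dish below 0.05 m and z of each of sweet1, sweet2, sweet3 in the frame of dish below 0.07 m), for 0.2 s.
At the end, for the whole second after the job is handed in: Pin at least 21 of 24 mm down; each sweet within 50 mm of the dish's axis and under 70 mm above its underside; dish upright (0.1 rad) on the desk within 65 mm of the mouth's edge; mallet upright on its head (0.12 rad) on the pad, within 45 mm of its centre; dish and mallet at rest (all of step 3 and horizontal distance between dish and mouth below 0.065 m and height (world z) of dish below 0.006 m and angle between dish's own z axis and vertical below 0.1 rad and linear speed of each of dish, mallet below 0.02 m/s and horizontal distance between mallet and pad below 0.045 m and height (world z) of mallet below 0.01 m and angle between mallet's own z axis and vertical below 0.12 rad); the robot touches nothing.
It fails at once if the gripper or arm pushes on the machine or its pin with more than 8 N (contact force between any of the fingers, the arm and machine above 8 N).
It fails at once if the pencil cup, eraser, sharpener or glue bottle is moved by more than 30 mm (distance of any of pencil_cup, eraser, sharpener, glue from where it was at the start of the episode above 0.03 m).
It also fails if it takes over 54 s, if anything falls off the work surface, if the arm or the gripper's body presses on something with over 40 N, if the wrist force passes 120 N, or if a joint passes its speed limit or range.

## Working session

There is one attempt and no reset: what is moved stays moved. The work goes in short steps, Python scripts to look and compute and a shell command to move; the robot and the scene stay as the last step left them, time stands still between calls to the robot, and variables do not carry over. Pictures are saved under pics/ and viewed, at most 10 in all, crops included, and the job is handed in when it is done.

```bash
ls; mkdir -p pics; python3 - <<'E'
from bench import r,eyes
import cv2,numpy as np,pickle
s=r.get_state();print(s['t'],s['ee_pos'],s['tool_rot'],s['width'],r.pinch_z)
d={}
for n in('scene','top'):
    c=eyes.read_camera(n);d[n]=c;cv2.imwrite(f'pics/{n}0.png',c['frame'][:,:,::-1])
    print(n,c['fx'],c['fy'],c['cx'],c['cy'],c['dist_coeffs'],np.round(c['R'],3).tolist(),c['t'])
pickle.dump(d,open('c0.pkl','wb'))
E
```

```text
pics
0.0 [ 0.20085487 -0.48459518  0.2306255 ] [[ 9.23841792e-01  3.82774321e-01 -4.03544327e-04]
 [ 3.82774468e-01 -9.23840500e-01  1.56105932e-03]
 [ 2.24722830e-04 -1.59663831e-03 -9.99998700e-01]] 0.9978108269648653 0.0187
scene 515.932783437446 515.932783437446 279.9039607239499 204.24782425172842 [-0.07401404  0.          0.          0.          0.        ] [[0.109, 0.994, 0.018], [0.735, -0.068, -0.675], [-0.669, 0.086, -0.738]] [-0.06857255 -0.2763612   1.89595688]
top 455.3369669193693 455.3369669193693 270.8574206592452 210.5356987302709 [0.0022099 0.        0.        0.        0.       ] [[0.005, -1.0, -0.003], [-0.984, -0.005, -0.176], [0.176, 0.003, -0.984]] [-0.00209947  0.54270019  1.22297528]
```

View pics/top0.png

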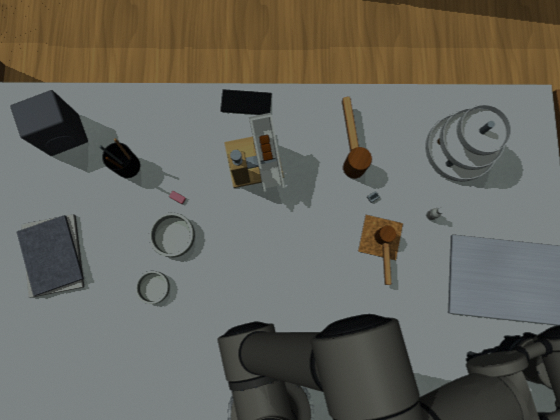

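View pics/scene0.png

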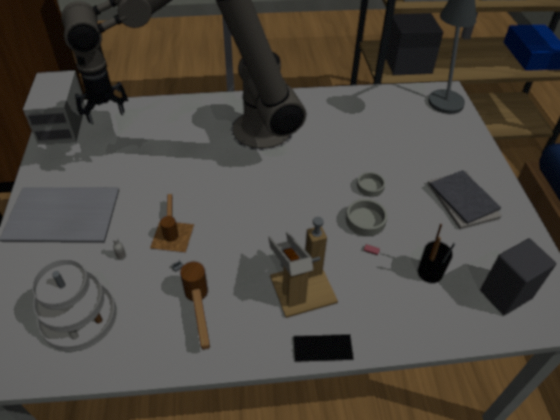

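The top view shows these lookalikes:
- **Dishes:** the large one at (173,235) and the small one at (153,288). There are also tiered stand plates at (470,145).
- **Mallets:** the small one on the pad at (388,235) and the big one at (357,162).

By description I take the dish at (173,235), pending a size check, and the mallet at (388,235). The machine is at about (258,160).

```bash
cat > h.py <<'E'
import numpy as np,cv2
def ray(c,p):
    K=np.array([[c['fx'],0,c['cx']],[0,c['fy'],c['cy']],[0,0,1]])
    u=cv2.undistortPoints(np.array(p,float).reshape(-1,1,2),K,np.array(c['dist_coeffs'])).reshape(-1,2)
    d=np.c_[u,np.ones(len(u))]@np.array(c['R']); o=-np.array(c['R']).T@np.array(c['t'])
    return o,d
def onz(c,p,z):
    o,d=ray(c,p); return o+d*((z-o[2])/d[:,2])[:,None]
def proj(c,X):
    K=np.array([[c['fx'],0,c['cx']],[0,c['fy'],c['cy']],[0,0,1]])
    return cv2.projectPoints(np.array(X,float).reshape(-1,3),cv2.Rodrigues(np.array(c['R']))[0],np.array(c['t'],float),K,np.array(c['dist_coeffs']))[0].reshape(-1,2)
def tri(c1,p1,c2,p2):
    o1,d1=ray(c1,[p1]);o2,d2=ray(c2,[p2]);A=np.c_[d1[0],-d2[0]]
    s=np.linalg.lstsq(A,o2-o1,rcond=None)[0];a=o1+s[0]*d1[0];b=o2+s[1]*d2[0]
    return (a+b)/2,np.linalg.norm(a-b)
E
python3 - <<'E'
import pickle,cv2,numpy as np
from h import *
d=pickle.load(open('c0.pkl','rb'));c=d['top'];s=d['scene']
f=c['frame'][:,:,::-1]
a=cv2.resize(f[100:210,210:310],None,fx=4,fy=4,interpolation=cv2.INTER_CUBIC)
b=cv2.resize(f[200:310,130:230],None,fx=4,fy=4,interpolation=cv2.INTER_CUBIC)
cv2.imwrite('pics/crop1.png',np.hstack([a,b]))
g=s['frame'][:,:,::-1]
a=cv2.resize(g[210:320,260:360],None,fx=4,fy=4,interpolation=cv2.INTER_CUBIC)
b=cv2.resize(f[200:310,340:440],None,fx=4,fy=4,interpolation=cv2.INTER_CUBIC)
cv2.imwrite('pics/crop2.png',np.hstack([a,b]))
E
```

```text
(no output)
```

View pics/crop1.png

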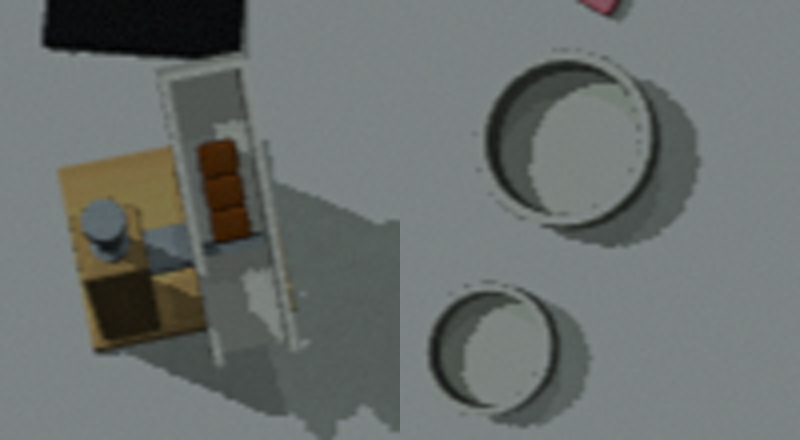

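View pics/crop2.png

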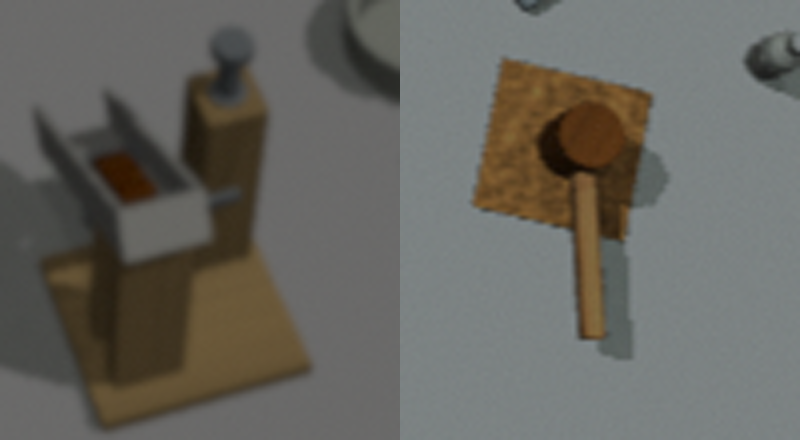

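Crop 1 shows the pin cap at (104,217), the base corners at (60,170) and (96,351), and the two dishes. The large rim spans 483–658 px across and 52–228 px down. Crop 2 shows the base corners at (40,262), (105,428) and (310,368) with the cap at (231,45). The mallet head is at (592,136) and its handle end at (593,338).

```bash
python3 - <<'E'
import pickle
from h import *
np.set_printoptions(precision=4,suppress=True)
d=pickle.load(open('c0.pkl','rb'));c=d['top'];s=d['scene']
T=lambda x0,y0,*P:[((x+.5)/4-.5+x0,(y+.5)/4-.5+y0) for x,y in P]
A=lambda *P:T(210,100,*P); B=lambda *P:T(30,200,*P); S=lambda *P:T(260,210,*P); M=lambda *P:T(240,200,*P)
print('rim',onz(c,B((483,140),(658,140),(570,52),(570,228),(570.5,140)),.042))
print('small',onz(c,B((428,348),(559,348)),.042))
print('base top',onz(c,A((60,170),(96,351)),.012),'scene FR,BR,BL',onz(s,S((40,262),(105,428),(310,368)),.012))
print('pin',onz(c,A((104,217)),.230),onz(s,S((231,45)),.230),tri(c,A((104,217))[0],s,S((231,45))[0]))
print('mouth walls',onz(c,A((218,362),(297,346)),.09+.024))
print('head',onz(c,M((592,136)),.073),'handle',onz(c,M((593,338),(585,176)),.048))
print('pad',onz(c,M((503,58),(652,95),(625,240),(473,206)),.003))
# chute rear top corners
g=s['frame'];m=cv2.inRange(cv2.cvtColor(g,cv2.COLOR_RGB2HSV),(3,120,50),(20,255,255))
n,l,st,ce=cv2.connectedComponentsWithStats(m)
print([(st[i].tolist(),ce[i].round(1)) for i in range(1,n) if 60<st[i,4]<900])
print('pinch? dist')
E
```

```text
rim [[0.4741 0.3353 0.042 ]
 [0.4747 0.2136 0.042 ]
 [0.5365 0.2775 0.042 ]
 [0.4134 0.2721 0.042 ]
 [0.4744 0.2745 0.042 ]]
small [[0.3314 0.3654 0.042 ]
 [0.3318 0.2761 0.042 ]]
base top [[0.7536 0.1384 0.012 ]
 [0.6168 0.1091 0.012 ]] scene FR,BR,BL [[ 0.6548 -0.0318  0.012 ]
 [ 0.7907 -0.0018  0.012 ]
 [ 0.7589  0.1416  0.012 ]]
pin [[0.6502 0.0868 0.23  ]] [[0.6524 0.0884 0.23  ]] (array([0.6509, 0.0878, 0.2283]), np.float64(0.0018531463413716677))
mouth walls [[ 0.5861  0.0187  0.114 ]
 [ 0.5973 -0.0339  0.114 ]]
head [[ 0.4763 -0.3161  0.073 ]] handle [[ 0.3416 -0.3176  0.048 ]
 [ 0.4517 -0.3165  0.048 ]]
pad [[ 0.5416 -0.272   0.003 ]
 [ 0.5151 -0.3781  0.003 ]
 [ 0.4111 -0.3543  0.003 ]
 [ 0.4347 -0.2473  0.003 ]]
[([363, 10, 23, 33, 599], array([373.4,  25.2])), ([232, 37, 10, 53, 294], array([236.1,  64.5])), ([357, 43, 21, 41, 560], array([366.9,  64.2])), ([383, 63, 17, 19, 104], array([388.9,  74. ])), ([497, 81, 28, 13, 262], array([510.8,  86.5])), ([535, 137, 12, 11, 87], array([540.9, 141. ])), ([0, 192, 10, 20, 126], array([  3.2, 200.3])), ([152, 195, 40, 56, 834], array([172. , 233.1])), ([308, 231, 17, 25, 203], array([316.7, 245.2])), ([286, 249, 13, 11, 79], array([292. , 254.3])), ([181, 262, 24, 20, 371], array([192.2, 271.8])), ([191, 288, 18, 60, 446], array([199.8, 315.8])), ([24, 401, 49, 19, 666], array([ 49.9, 410.5]))]
pinch? dist
```

Machine fit: yaw is 12.5°, the mouth is at (0.605,-0.004), and the pin is at (0.651,0.088). The large dish measures 122–123 mm across, so it is the right one. Its centre is (0.474,0.2745) and its target is about (0.571,-0.012). I'll pinch its robot-side wall at (0.418,0.262) with tool y at yaw 12.5°.

```bash
python3 -m crank '[[[0,0,7],[28,28,0],0],[[0,0,7],[28,28,0],0],[[0,0,7],[28,28,0],0],[[0,0,7],[28,28,0],0],[[0,0,7],[28,28,0],0],[[0,0,7],[28,28,0],0],[[0,0,7],[28,28,0],0],[[0,0,7],[28,28,0],0]]' 40
python3 -m crank '[[[0,0,3],[0,40,0],0],[[0,0,3],[0,40,0],0],[[0,0,3],[0,40,0],0],[[0,0,3],[0,40,0],0],[[0,0,3],[0,40,0],0],[[0,0,3],[0,40,0],0],[[0,0,3],[0,40,0],0],[[0,0,3],[0,40,0],0]]'
python3 -m crank '[[[0,0,0],[-2,40,-10],0],[[0,0,0],[-2,40,-10],0],[[0,0,0],[-2,40,-10],0],[[0,0,0],[-1,40,-10],0],[[0,0,0],[0,40,-10],0],[[0,0,0],[0,3,-15],0],[[0,0,0],[0,0,0],0],[[0,0,0],[0,0,0],0]]'
```

```text
t: 0.77
ee_pos: [0.4259, -0.2593, 0.2311]
tool_rot: [[0.193, 0.981, -0.0], [0.981, -0.193, 0.0], [0.0, -0.0, -1.0]]
force: [0.7, -1.1, -0.4]
width: 0.998
grasp_force: 0.0
t: 1.43
ee_pos: [0.4243, 0.0609, 0.2312]
tool_rot: [[-0.219, 0.976, -0.0], [0.976, 0.219, -0.0], [0.0, -0.0, -1.0]]
force: [1.3, 0.3, 0.3]
width: 0.999
grasp_force: 0.0
t: 2.1
ee_pos: [0.4171, 0.2617, 0.1655]
tool_rot: [[-0.218, 0.976, -0.003], [0.976, 0.218, -0.001], [-0.001, -0.003, -1.0]]
force: [-0.3, -0.5, 0.4]
width: 1.005
grasp_force: 0.0
```

```bash
python3 -m crank '[[[0,0,0],[0.5,0,-30],0],[[0,0,0],[0.5,0,-30],0],[[0,0,0],[0,0,-30],0],[[0,0,0],[0,0,-30],0],[[0,0,0],[0,0,-20],0],[[0,0,0],[0,0,-9],0],[[0,0,0],[0,0,0],0.3],[[0,0,0],[0,0,0],0.6]]' 40
python3 -m crank '[[[0,0,0],[0,0,0],1],[[0,0,0],[0,0,0],1],[[0,0,0],[0,0,0],1],[[0,0,0],[0,0,0],1],[[0,0,0],[0,0,0],1],[[0,0,0],[0,0,0],1],[[0,0,0],[0,0,0],1],[[0,0,0],[0,0,0],1]]' 50
```

```text
t: 2.77
ee_pos: [0.4199, 0.2615, 0.0183]
tool_rot: [[-0.215, 0.977, 0.001], [0.977, 0.215, 0.0], [0.0, 0.001, -1.0]]
force: [0.6, -0.9, 0.5]
width: 0.742
grasp_force: 0.0
t: 3.43
ee_pos: [0.4201, 0.2625, 0.0186]
tool_rot: [[-0.217, 0.976, 0.003], [0.976, 0.217, 0.001], [0.001, 0.003, -1.0]]
force: [-0.0, 0.6, 6.7]
width: 0.108
grasp_force: 52.9
```

```bash
python3 -m crank '[[[0,0,0],[0,0,5],1],[[0,0,0],[0,0,8],1],[[0,0,0],[0,0,8],1],[[0,0,0],[0,-10,0],1],[[0,0,0],[0,-20,0],1],[[0,0,0],[0,-30,0],1],[[0,0,0],[0,-30,0],1],[[0,0,0],[0,-30,0],1]]' 80
python3 -m crank '[[[0,0,0],[0,-35,0],1],[[0,0,0],[0,-35,0],1],[[0,0,0],[0,-35,0],1],[[0,0,0],[0,-35,0],1],[[0,0,0],[0,-25,0],1],[[0,0,0],[0,-15,0],1],[[0,0,0],[0,-8,0],1],[[0,0,0],[0,0,0],1]]'
python3 - <<'E'
from bench import r,eyes
import cv2
c=eyes.read_camera('scene');cv2.imwrite('pics/s1.png',cv2.resize(c['frame'][120:330,180:460,::-1],None,fx=2,fy=2))
E
```

```text
t: 4.1
ee_pos: [0.4183, 0.1404, 0.0384]
tool_rot: [[-0.218, 0.976, -0.0], [0.976, 0.218, -0.0], [-0.0, -0.0, -1.0]]
force: [0.1, -0.1, -2.7]
width: 0.091
grasp_force: 80.7
t: 4.77
ee_pos: [0.4188, -0.0476, 0.0384]
tool_rot: [[-0.214, 0.977, 0.0], [0.977, 0.214, -0.0], [-0.0, 0.0, -1.0]]
force: [0.1, -0.5, -2.9]
width: 0.094
grasp_force: 81.0
```

View pics/s1.png

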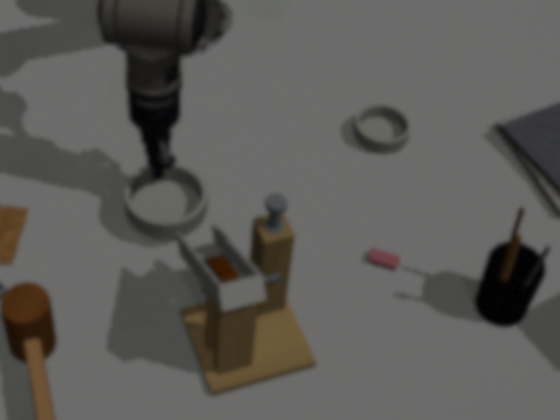

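The picture shows the dish held level in front of the machine at crop (167,200), clear of the chute. I'll push it in along the machine axis, lower it and release.

```bash
python3 -m crank '[[[0,0,0],[12,3,0],1],[[0,0,0],[18,4,0],1],[[0,0,0],[18,4,0],1],[[0,0,0],[18,4,0],1],[[0,0,0],[18,4,0],1],[[0,0,0],[12,4,0],1],[[0,0,0],[0,0,-8],1],[[0,0,0],[0,0,-8],1]]'
python3 -m crank '[[[0,0,0],[0,0,-3],1],[[0,0,0],[0,0,-1],1],[[0,0,0],[0,0,0],1],[[0,0,0],[0,0,0],0.8],[[0,0,0],[0,0,0],0.6],[[0,0,0],[0,0,0],0.5],[[0,0,0],[0,0,0],0.5],[[0,0,0],[0,0,0],0.5]]' 20
```

```text
t: 5.48
ee_pos: [0.5148, -0.0216, 0.0217]
tool_rot: [[-0.219, 0.976, -0.0], [0.976, 0.219, 0.0], [0.0, -0.0, -1.0]]
force: [-1.2, 0.3, -3.8]
width: 0.094
grasp_force: 81.1
t: 6.15
ee_pos: [0.5148, -0.0231, 0.0182]
tool_rot: [[-0.216, 0.976, -0.0], [0.976, 0.216, -0.0], [0.0, -0.0, -1.0]]
force: [0.1, 0.2, -0.3]
width: 0.498
grasp_force: 0.0
```

```bash
python3 -m crank '[[[0,0,0],[0,0,10],0.5],[[0,0,0],[0,0,25],0.5],[[0,0,0],[0,0,35],0.5],[[0,0,0],[0,0,35],0.5],[[0,0,0],[-10,-10,25],0.5],[[0,0,-7],[-10,-35,0],0.4],[[0,0,-7],[-10,-38,0],0.3],[[0,0,-7],[-10,-38,0],0.3]]'
python3 -m crank '[[[0,0,-7],[-10,-38,0],0.3],[[0,0,-7],[-10,-38,0],0.3],[[0,0,-7],[-10,-38,0],0.3],[[0,0,-7],[-10,-38,0],0.3],[[0,0,-7],[-10,-20,0],0.3],[[0,0,-7],[-4,0,0],0.3],[[0,0,-7],[0,0,0],0.3],[[0,0,-7],[0,0,0],0.3]]'
python3 -m crank '[[[0,0,-7],[0,0,0],0.3],[[0,0,-7],[0,0,0],0.3],[[0,0,-7],[0,0,0],0.3],[[0,0,-4],[0,0,0],0.3],[[0,0,0],[0,0,0],0.3],[[0,0,0],[0,0,0],0.3],[[0,0,0],[0,0,0],0.3],[[0,0,0],[0,0,0],0.3]]'
python3 - <<'E'
from bench import r,eyes
import cv2,numpy as np
from h import *
np.set_printoptions(precision=4,suppress=True)
s=r.get_state();c=eyes.read_camera('wrist');im=c['frame'][:,:,::-1].copy()
W=np.eye(4);W[:3,:3]=s['tool_rot'];W[:3,3]=s['ee_pos'];M=np.linalg.inv(W@np.array(c['tool_from_camera']));c['R']=M[:3,:3];c['t']=M[:3,3]
for p in proj(c,[[.4763,-.3161,.073],[.3416,-.3176,.048],[.4517,-.3165,.048]]): cv2.drawMarker(im,tuple(int(v) for v in p.round()),(255,0,255),0,14)
cv2.imwrite('pics/w1.png',im)
t=eyes.read_camera('top');import pickle;pickle.dump((t,c,s),open('c1.pkl','wb'))
im=t['frame'][:,:,::-1].copy()
cv2.imwrite('pics/t1.png',cv2.resize(im[110:310,170:440],None,fx=2.9,fy=2.9))
print(s['ee_pos'])
E
```

```text
t: 6.82
ee_pos: [0.4747, -0.145, 0.1499]
tool_rot: [[0.152, 0.988, 0.002], [0.988, -0.152, -0.001], [-0.001, 0.002, -1.0]]
force: [0.6, -0.3, 0.2]
width: 0.696
grasp_force: 0.0
t: 7.48
ee_pos: [0.4203, -0.3167, 0.1489]
tool_rot: [[0.906, 0.424, 0.0], [0.424, -0.906, -0.0], [0.0, 0.0, -1.0]]
force: [0.2, 0.0, -0.9]
width: 0.7
grasp_force: 0.0
t: 8.15
ee_pos: [0.421, -0.316, 0.1485]
tool_rot: [[1.0, 0.01, 0.0], [0.01, -1.0, -0.0], [0.0, 0.0, -1.0]]
force: [1.3, 1.1, 0.3]
width: 0.699
grasp_force: 0.0
[ 0.421  -0.316   0.1485]
```

View pics/w1.png

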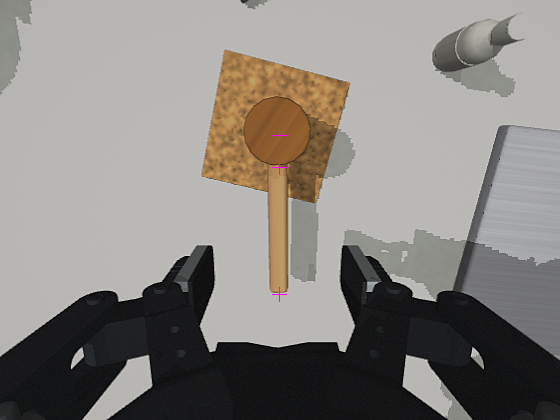

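View pics/t1.png

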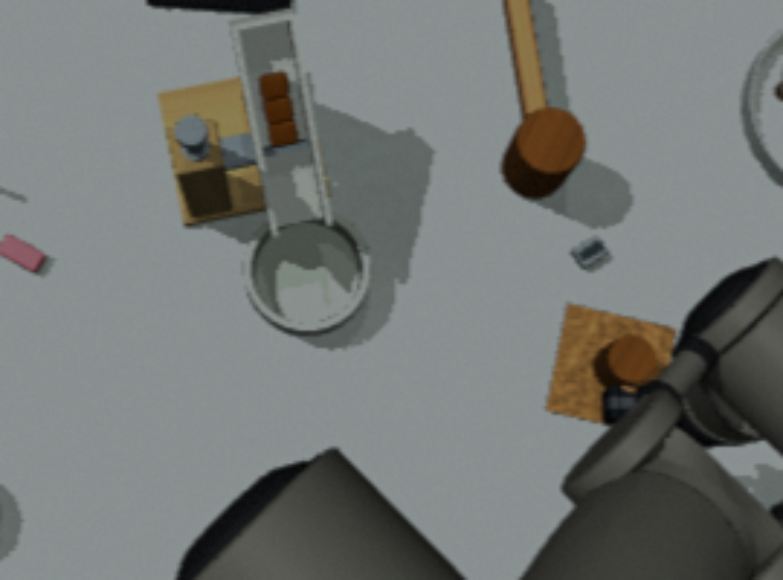

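The wrist view has my predicted points on the mallet head (279,135) and the handle end (279,293), so the calibration holds. The top view shows the dish sitting under the mouth at crop (307,275), centred on the chute, with the sweets still held.

```bash
python3 -m crank '[[[0,0,0],[5,0,-25],0.3],[[0,0,0],[5,0,-30],0.3],[[0,0,0],[0,0,-30],0.3],[[0,0,0],[0,0,-25],0.3],[[0,0,0],[0,0,-14],0.3],[[0,0,0],[0,0,-5],0.3],[[0,0,0],[0,0,0],0.5],[[0,0,0],[0,0,0],0.7]]' 60
python3 -m crank '[[[0,0,0],[0,0,0],1],[[0,0,0],[0,0,0],1],[[0,0,0],[0,0,0],1],[[0,0,0],[0,0,0],1],[[0,0,0],[0,0,0],1],[[0,0,0],[0,0,0],1],[[0,0,0],[0,0,0],1],[[0,0,0],[0,0,0],1]]' 110
```

```text
t: 8.92
ee_pos: [0.4314, -0.3164, 0.0199]
tool_rot: [[1.0, 0.009, 0.001], [0.009, -1.0, -0.001], [0.001, 0.001, -1.0]]
force: [-0.2, 0.1, -0.2]
width: 0.423
grasp_force: 0.0
t: 9.58
ee_pos: [0.4317, -0.3166, 0.0208]
tool_rot: [[1.0, 0.009, 0.002], [0.009, -1.0, -0.002], [0.002, 0.002, -1.0]]
force: [-1.0, 0.5, 6.8]
width: 0.169
grasp_force: 107.3
```

```bash
python3 -m crank '[[[0,0,0],[0,0,10],1],[[0,0,0],[0,0,25],1],[[0,0,0],[0,0,35],1],[[0,0,0],[0,0,38],1],[[0,0,0],[0,0,38],1],[[0,0,0],[0,10,36],1],[[0,0,0],[8,20,30],1],[[0,0,0],[12,28,25],1]]' 110
python3 -m crank '[[[0,0,0],[14,33,16],1],[[0,0,0],[14,34,15],1],[[0,0,0],[14,34,11],1],[[0,0,0],[15,35,11],1],[[0,0,0],[15,35,10],1],[[0,0,0],[15,35,0],1],[[0,0,0],[15,35,0],1],[[0,0,0],[15,35,0],1]]'
python3 -m crank '[[[0,0,0],[15,30,0],1],[[0,0,0],[15,25,0],1],[[0,0,0],[12,10,0],1],[[0,0,0],[10,6,0],1],[[0,0,0],[0,0,0],1],[[0,0,0],[0,0,0],1],[[0,0,0],[0,0,0],1],[[0,0,0],[0,0,0],1]]'
python3 - <<'E'
from bench import r,eyes
import cv2,numpy as np
c=eyes.read_camera('scene');a=cv2.resize(c['frame'][150:320,220:400,::-1],None,fx=2.2,fy=2.2)
w=eyes.read_camera('wrist');b=cv2.resize(w['frame'][:,:,::-1],(int(560*a.shape[0]/420),a.shape[0]))[:,:400]
cv2.imwrite('pics/s2.png',np.hstack([a,b]))
E
```

```text
t: 10.25
ee_pos: [0.4504, -0.2588, 0.2597]
tool_rot: [[1.0, 0.006, 0.002], [0.006, -1.0, -0.003], [0.002, 0.003, -1.0]]
force: [1.4, 0.5, -2.3]
width: 0.163
grasp_force: 107.4
t: 10.92
ee_pos: [0.5678, 0.0199, 0.3202]
tool_rot: [[1.0, 0.009, 0.0], [0.009, -1.0, -0.0], [0.0, 0.0, -1.0]]
force: [1.1, -0.8, -1.8]
width: 0.163
grasp_force: 107.4
t: 11.58
ee_pos: [0.6194, 0.0882, 0.3198]
tool_rot: [[1.0, 0.008, -0.0], [0.008, -1.0, -0.0], [-0.0, 0.0, -1.0]]
force: [-0.5, 0.1, -2.2]
width: 0.165
grasp_force: 107.4
```

View pics/s2.png

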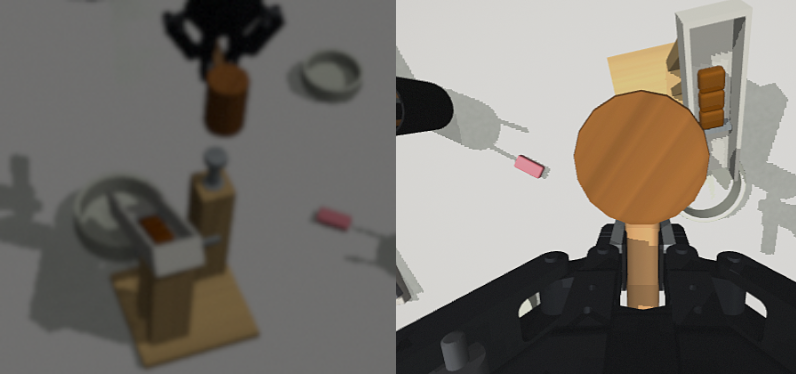

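The mallet hangs level. The head needs to shift 13 mm back in x to be centred over the pin. Its face is about 72 mm above the cap.

```bash
python3 -m crank '[[[0,0,0],[-7,0,-16],1],[[0,0,0],[-6,0,-16],1],[[0,0,0],[0,0,0],1],[[0,0,0],[0,0,-30],1],[[0,0,0],[0,0,-32],1],[[0,0,0],[0,0,0],1],[[0,0,0],[0,0,0],1],[[0,0,0],[0,0,0],1]]' 120
python3 - <<'E'
from bench import r,eyes
import cv2,numpy as np
c=eyes.read_camera('scene');cv2.imwrite('pics/s3.png',cv2.resize(c['frame'][180:320,250:370,::-1],None,fx=4,fy=4))
E
```

```text
t: 12.35
ee_pos: [0.6074, 0.0887, 0.2265]
tool_rot: [[1.0, 0.009, 0.001], [0.009, -1.0, -0.0], [0.001, 0.0, -1.0]]
force: [-0.5, 0.6, -2.1]
width: 0.163
grasp_force: 119.4
```

View pics/s3.png

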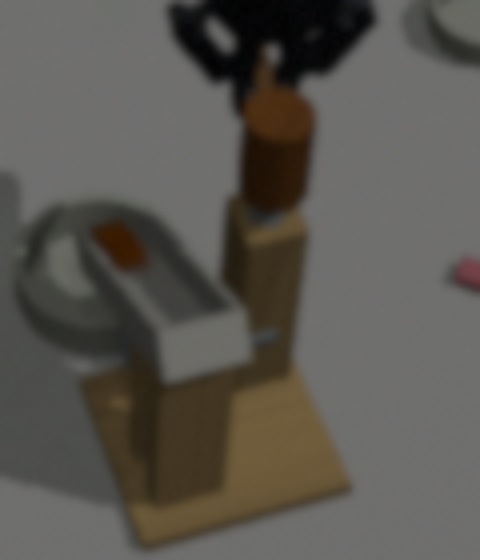

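The picture shows the pin almost fully down and the sweets sliding to the mouth, with one at (120,245). A second blow will seat the pin.

```bash
python3 -m crank '[[[0,0,0],[0,0,25],1],[[0,0,0],[0,0,15],1],[[0,0,0],[0,0,0],1],[[0,0,0],[0,0,-24],1],[[0,0,0],[0,0,-20],1],[[0,0,0],[0,0,0],1],[[0,0,0],[0,0,0],1],[[0,0,0],[0,0,0],1]]' 120
python3 -m crank '[[[0,0,0],[0,0,30],1],[[0,0,0],[0,0,35],1],[[0,0,0],[-15,-30,10],1],[[0,0,0],[-15,-35,0],1],[[0,0,0],[-15,-35,0],1],[[0,0,0],[-15,-35,0],1],[[0,0,0],[-15,-35,0],1],[[0,0,0],[-15,-35,0],1]]'
python3 - <<'E'
from bench import r,eyes
import cv2,numpy as np
from h import *
np.set_printoptions(precision=4,suppress=True)
t=eyes.read_camera('top');s=eyes.read_camera('scene')
m=[]
for c in(t,s):
    h=cv2.cvtColor(c['frame'],cv2.COLOR_RGB2HSV);k=cv2.inRange(h,(3,150,40),(20,255,255))
    n,l,st,ce=cv2.connectedComponentsWithStats(k);m.append([(ce[i].round(1).tolist(),int(st[i,4])) for i in range(1,n) if st[i,4]>15]);print(m[-1])
a=cv2.resize(t['frame'][120:240,205:335,::-1],(390,360),interpolation=cv2.INTER_CUBIC);b=cv2.resize(s['frame'][190:310,240:370,::-1],(390,360),interpolation=cv2.INTER_CUBIC)
cv2.imwrite('pics/e.png',np.hstack([a,b]))
E
```

```text
t: 13.07
ee_pos: [0.6068, 0.0889, 0.221]
tool_rot: [[1.0, 0.009, -0.001], [0.009, -1.0, -0.0], [-0.001, 0.0, -1.0]]
force: [0.6, -1.1, -1.7]
width: 0.165
grasp_force: 124.0
t: 13.73
ee_pos: [0.5159, -0.1174, 0.2962]
tool_rot: [[1.0, 0.009, -0.0], [0.009, -1.0, -0.0], [-0.0, 0.0, -1.0]]
force: [0.8, -0.9, -2.8]
width: 0.164
grasp_force: 123.7
[([557.3, 108.0], 169), ([276.9, 210.1], 34), ([276.9, 216.9], 23), ([381.4, 237.4], 1226)]
[([23.7, 73.7], 148), ([29.8, 65.1], 51), ([75.1, 62.0], 18), ([4.0, 76.6], 45), ([85.8, 88.4], 44), ([170.5, 85.7], 45), ([14.5, 117.5], 788), ([489.0, 87.0], 21), ([480.1, 87.4], 19), ([494.7, 87.9], 21), ([536.2, 145.0], 41), ([503.5, 144.2], 24), ([3.0, 160.4], 93), ([230.9, 171.8], 325), ([171.6, 235.9], 754), ([270.5, 233.2], 33), ([435.6, 248.2], 16), ([194.4, 276.9], 532), ([298.5, 389.6], 23), ([73.2, 410.6], 68), ([41.9, 416.0], 26)]
```

View pics/e.png

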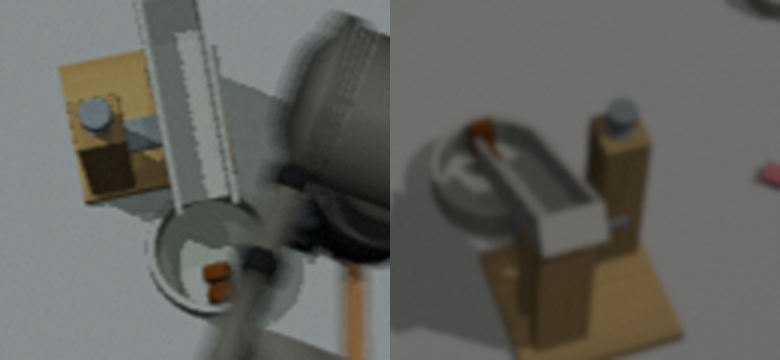

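The chute is empty and the pin cap is flush near the tower. Two sweets show in the dish at crop (215,270) and (219,292), and the arm may be hiding the third. I'll return the mallet and then count them.

```bash
python3 -m crank '[[[0,0,0],[-14,-33,-10],1],[[0,0,0],[-14,-33,-15],1],[[0,0,0],[-14,-33,-15],1],[[0,0,0],[-14,-33,-15],1],[[0,0,0],[-14,-33,-15],1],[[0,0,0],[-10,-24,-15],1],[[0,0,0],[-4,-8,-20],1],[[0,0,0],[0,0,-25],1]]'
python3 -m crank '[[[0,0,0],[0,0,-30],1],[[0,0,0],[0,0,-30],1],[[0,0,0],[0,0,-25],1],[[0,0,0],[0,0,-20],1],[[0,0,0],[0,0,-10],1],[[0,0,0],[0,0,0],1],[[0,0,0],[0,0,0],1],[[0,0,0],[0,0,0],1]]'
python3 - <<'E'
from bench import r,eyes
import cv2,numpy as np
from h import *
np.set_printoptions(precision=4,suppress=True)
t=eyes.read_camera('top');h=cv2.cvtColor(t['frame'],cv2.COLOR_RGB2HSV);k=cv2.inRange(h,(3,150,40),(20,255,255));k[:,320:]=0
n,l,st,ce=cv2.connectedComponentsWithStats(k)
print([(st[i].tolist(),onz(t,[ce[i]],.015)) for i in range(1,n) if st[i,4]>8])
E
```

```text
t: 14.5
ee_pos: [0.4327, -0.3158, 0.1663]
tool_rot: [[1.0, 0.006, 0.002], [0.006, -1.0, -0.003], [0.002, 0.003, -1.0]]
force: [0.8, -0.6, -1.4]
width: 0.166
grasp_force: 123.7
t: 15.17
ee_pos: [0.4339, -0.3136, 0.0526]
tool_rot: [[1.0, 0.009, 0.002], [0.009, -1.0, -0.002], [0.002, 0.002, -1.0]]
force: [0.3, 0.3, -0.8]
width: 0.161
grasp_force: 123.7
[([273, 208, 9, 6, 35], array([[ 0.5497, -0.0167,  0.015 ]])), ([275, 214, 8, 7, 44], array([[ 0.5307, -0.0213,  0.015 ]]))]
```

```bash
python3 -m crank '[[[0,0,0],[-1,-1,-14],1],[[0,0,0],[0,0,-8],1],[[0,0,0],[0,0,-4],1],[[0,0,0],[0,0,-2],1],[[0,0,0],[0,0,-1],1],[[0,0,0],[0,0,0],1],[[0,0,0],[0,0,0],1],[[0,0,0],[0,0,0],1]]' 60
python3 - <<'E'
from bench import r,eyes
import cv2,numpy as np
from h import *
np.set_printoptions(precision=4,suppress=True)
for nm in('top','scene'):
    t=eyes.read_camera(nm);h=cv2.cvtColor(t['frame'],cv2.COLOR_RGB2HSV);k=cv2.inRange(h,(0,110,15),(20,255,255))
    n,l,st,ce=cv2.connectedComponentsWithStats(k)
    for i in range(1,n):
        X=onz(t,[ce[i]],.015)[0]
        if st[i,4]>5 and .4<X[0]<.8 and -.15<X[1]<.15: print(nm,st[i],X)
E
```

```text
t: 15.88
ee_pos: [0.4322, -0.3142, 0.0227]
tool_rot: [[1.0, 0.009, 0.0], [0.009, -1.0, -0.001], [0.0, 0.001, -1.0]]
force: [-1.5, 0.4, -1.4]
width: 0.166
grasp_force: 123.7
top [242 137  11   6  24] [0.7615 0.0703 0.015 ]
top [235 140   3   4   6] [0.7546 0.1046 0.015 ]
top [229 157  28  30 206] [0.656  0.0899 0.015 ]
top [248 170  11   9  37] [0.6586 0.0547 0.015 ]
top [256 179   5   4  10] [0.6372 0.0391 0.015 ]
top [273 208  10  13  97] [ 0.5389 -0.0187  0.015 ]
scene [266 230   9  10  59] [ 0.5094 -0.0161  0.015 ]
scene [ 272  230   64   86 2343] [0.6948 0.0625 0.015 ]
```

```bash
python3 -m crank '[[[0,0,0],[0,0,-1],1],[[0,0,0],[0,0,0],1],[[0,0,0],[0,0,-1],1],[[0,0,0],[0,0,0],1],[[0,0,0],[0,0,-0.5],1],[[0,0,0],[0,0,0],1],[[0,0,0],[0,0,0],1],[[0,0,0],[0,0,0],1]]' 60
```

```text
t: 16.65
ee_pos: [0.432, -0.314, 0.0198]
tool_rot: [[1.0, 0.009, -0.0], [0.009, -1.0, -0.0], [-0.0, 0.0, -1.0]]
force: [-0.6, -0.3, -2.0]
width: 0.164
grasp_force: 123.7
```

```bash
python3 -m crank '[[[0,0,0],[0,0,-1],1],[[0,0,0],[0,0,0],1],[[0,0,0],[0,0,-0.5],1],[[0,0,0],[0,0,0],1],[[0,0,0],[0,0,0],1],[[0,0,0],[0,0,0],1],[[0,0,0],[0,0,0],1],[[0,0,0],[0,0,0],1]]' 60
```

```text
t: 17.32
ee_pos: [0.432, -0.314, 0.0183]
tool_rot: [[1.0, 0.009, -0.0], [0.009, -1.0, -0.0], [-0.0, 0.0, -1.0]]
force: [-0.9, 1.2, -1.3]
width: 0.162
grasp_force: 123.7
```

```bash
python3 -m crank '[[[0,0,0],[0,0,-1],1],[[0,0,0],[0,0,0],1],[[0,0,0],[0,0,0],1],[[0,0,0],[0,0,0],1],[[0,0,0],[0,0,0],1],[[0,0,0],[0,0,0],1],[[0,0,0],[0,0,0],1],[[0,0,0],[0,0,0],1]]' 60
```

```text
t: 17.98
ee_pos: [0.4321, -0.3142, 0.0175]
tool_rot: [[1.0, 0.009, 0.0], [0.009, -1.0, -0.0], [0.0, 0.0, -1.0]]
force: [-1.8, -0.3, 3.3]
width: 0.165
grasp_force: 124.5
```

Contact is reached, so I'll release and retreat.

```bash
python3 -m crank '[[[0,0,0],[0,0,0],0.8],[[0,0,0],[0,0,0],0.7],[[0,0,0],[0,0,0],0.6],[[0,0,0],[0,0,0],0.5],[[0,0,0],[0,0,0],0.4],[[0,0,0],[0,0,0],0.4],[[0,0,0],[0,0,10],0.4],[[0,0,0],[0,0,20],0.4]]' 20
python3 -m crank '[[[0,0,0],[0,0,35],0.4],[[0,0,0],[0,0,35],0.4],[[0,0,0],[0,0,35],0.4],[[0,0,0],[0,0,35],0.4],[[0,0,0],[0,0,35],0.4],[[0,0,0],[0,40,0],0.4],[[0,0,0],[0,40,0],0.4],[[0,0,0],[0,40,0],0.4]]'
python3 -m crank '[[[0,0,0],[0,40,20],0.4],[[0,0,0],[-10,40,20],0.4],[[0,0,0],[-10,40,20],0.4],[[0,0,0],[-10,0,0],0.4],[[0,0,0],[0,0,0],0.4],[[0,0,0],[0,0,0],0.4],[[0,0,0],[0,0,0],0.4],[[0,0,0],[0,0,0],0.4]]'
python3 - <<'E'
from bench import r,eyes
import cv2,numpy as np
from h import *
np.set_printoptions(precision=4,suppress=True)
s=r.get_state();c=eyes.read_camera('wrist')
W=np.eye(4);W[:3,:3]=s['tool_rot'];W[:3,3]=s['ee_pos'];M=np.linalg.inv(W@np.array(c['tool_from_camera']));c['R']=M[:3,:3];c['t']=M[:3,3]
t=eyes.read_camera('top');sc=eyes.read_camera('scene')
for nm,c in(('wrist',c),('top',t),('scene',sc)):
    h=cv2.cvtColor(c['frame'],cv2.COLOR_RGB2HSV);k=cv2.inRange(h,(3,150,40),(20,255,255))
    n,l,st,ce=cv2.connectedComponentsWithStats(k)
    for i in range(1,n):
        X=onz(c,[ce[i]],.02)[0]
        if st[i,4]>5 and .3<X[0]<.8 and -.45<X[1]<.15: print(nm,st[i],X)
# mallet: darker head blob in top view
h=cv2.cvtColor(t['frame'],cv2.COLOR_RGB2HSV)
d=cv2.imread('pics/top0.png');a=t['frame'][215:300,350:420,::-1].astype(int);b=d[215:300,350:420].astype(int)
print('diff vs start around mallet',np.abs(a-b).mean(),(np.abs(a-b).max(2)>40).sum())
cv2.imwrite('pics/f.png',cv2.resize(t['frame'][:,:,::-1],None,fx=1.4,fy=1.4))
E
```

```text
t: 18.65
ee_pos: [0.4308, -0.3129, 0.0462]
tool_rot: [[1.0, 0.009, -0.003], [0.009, -1.0, 0.003], [-0.003, -0.003, -1.0]]
force: [0.9, 0.5, 1.5]
width: 0.601
grasp_force: 0.0
t: 19.32
ee_pos: [0.4317, -0.1931, 0.2236]
tool_rot: [[1.0, 0.007, 0.002], [0.007, -1.0, -0.001], [0.002, 0.001, -1.0]]
force: [1.8, 0.4, 0.2]
width: 0.606
grasp_force: 0.0
t: 19.98
ee_pos: [0.4039, -0.0851, 0.2767]
tool_rot: [[1.0, 0.007, -0.001], [0.007, -1.0, 0.0], [-0.001, -0.0, -1.0]]
force: [-0.3, 0.1, -0.2]
width: 0.596
grasp_force: 0.0
wrist [205  39  29  38 769] [ 0.539 -0.015  0.02 ]
wrist [ 442   88   74   45 2549] [ 0.4836 -0.3301  0.02  ]
wrist [488 134   5  11  11] [ 0.449  -0.3478  0.02  ]
wrist [484 146   4   9   9] [ 0.4355 -0.3447  0.02  ]
wrist [413 150   6   2   6] [ 0.4344 -0.2571  0.02  ]
wrist [428 153  12   4  12] [ 0.4291 -0.2804  0.02  ]
wrist [441 156  18   6  20] [ 0.4243 -0.3012  0.02  ]
wrist [481 156   3   6   8] [ 0.4251 -0.342   0.02  ]
wrist [478 163   3   4   6] [ 0.4171 -0.3399  0.02  ]
top [348 147  23  23 415] [ 0.704  -0.2557  0.02  ]
top [273 208   8   6  34] [ 0.5489 -0.0163  0.02  ]
top [275 214   8   6  41] [ 0.5305 -0.0213  0.02  ]
top [365 216  37  43 875] [ 0.4782 -0.3203  0.02  ]
scene [153 216  38  34 762] [ 0.4888 -0.3076  0.02  ]
scene [267 231   7   7  34] [ 0.5108 -0.0155  0.02  ]
scene [181 263  25  36 525] [ 0.6461 -0.2409  0.02  ]
diff vs start around mallet 16.61792717086835 958
```

```bash
python3 - <<'E'
from bench import r,eyes
import cv2,numpy as np,pickle
from h import *
np.set_printoptions(precision=4,suppress=True,linewidth=250)
s=r.get_state();c=eyes.read_camera('wrist')
W=np.eye(4);W[:3,:3]=s['tool_rot'];W[:3,3]=s['ee_pos'];M=np.linalg.inv(W@np.array(c['tool_from_camera']));c['R']=M[:3,:3];c['t']=M[:3,3]
h=cv2.cvtColor(c['frame'],cv2.COLOR_RGB2HSV)
k=cv2.inRange(h,(0,110,10),(22,255,255))
def area(mask,z):
    cs,_=cv2.findContours(mask,cv2.RETR_EXTERNAL,cv2.CHAIN_APPROX_NONE);q=max(cs,key=cv2.contourArea);X=onz(c,q.reshape(-1,2),z)[:,:2]
    return cv2.contourArea((X*1000).astype(np.float32)),X.min(0),X.max(0)
z=np.zeros_like(k);z[25:95,190:250]=k[25:95,190:250];print('sweets',area(z,.023))
print('V of sweet region');print(np.where(z>0,h[:,:,2],0)[36:82:3,200:240:2])
print('handle/head predicted px',proj(c,[[.4766,-.3137,.073],[.342,-.315,.048],[.4527,-.314,.048],[.4766,-.3137,.003]]))
pts=proj(c,[[.4766,-.3137,.073],[.40,-.3145,.048],[.36,-.315,.048],[.52,-.28,.003],[.38,-.29,0]]).round().astype(int)
print([h[y,x].tolist() for x,y in pts if 0<=x<560 and 0<=y<420])
# head top by narrower hue/value relative to cork
q=cv2.inRange(h,(5,170,60),(16,255,200));n,l,st,ce=cv2.connectedComponentsWithStats(q)
print([(st[i].tolist(),ce[i]) for i in range(1,n) if st[i,4]>150])
E
```

```text
sweets (915.2361629566658, array([ 0.5187, -0.0318]), array([ 0.5592, -0.0015]))
V of sweet region
[[  0   0   0   0   0   0   0   0   0   0   0   0   0   0   0   0   0   0   0   0]
 [  0   0   0   0   0   0   0   0   0 117 116 123 109   0   0   0   0   0   0   0]
 [  0   0   0   0 118 125 128 134 134 134 133 134 124  86   0   0   0   0   0   0]
 [  0   0   0 114 133 132 133 132 133 132 124 122 118  93  46   0   0   0   0   0]
 [  0   0   0   0 126 127 121 123 120 120 119 118 119  98  58   0   0   0   0   0]
 [  0   0   0   0 119 129 115 110 104  99  94  89  84  73  51   0   0   0   0   0]
 [  0   0   0   0   0  93  78  72  63  53  50  48  49  48   0   0   0   0   0   0]
 [  0   0   0   0   0   0  39  41  61  99 112 117 124 105   0   0   0   0   0   0]
 [  0   0   0   0 113 119 125 131 131 130 130 122 121 110  85   0   0   0   0   0]
 [  0   0   0   0 129 134 121 122 120 123 124 127 127 123 100  60   0   0   0   0]
 [  0   0   0   0 121 120 123 122 122 123 121 122 121 123 106  71  50   0   0   0]
 [  0   0   0   0 108 116 117 120 116 112 110 102  96  91  83  67  63   0   0   0]
 [  0   0   0   0   0  99  99  99  87  76  68  63  62  57  52  50   0   0   0   0]
 [  0   0   0   0   0   0  55  49  53  70  62  44   0   0   0   0   0   0   0   0]
 [  0   0   0   0   0   0   0   0   0   0   0   0   0   0   0   0   0   0   0   0]
 [  0   0   0   0   0   0   0   0   0   0   0   0   0   0   0   0   0   0   0   0]]
handle/head predicted px [[495.2743 114.9084]
 [462.8201 228.0593]
 [477.2662 136.8743]
 [458.6052 115.8605]]
[[15, 173, 137], [17, 119, 180], [17, 120, 180], [17, 141, 150], [18, 7, 178]]
[([206, 39, 22, 17, 291], array([216.6873,  46.7113])), ([207, 56, 24, 21, 367], array([218.7057,  65.2398])), ([473, 89, 44, 44, 1089], array([495.1203, 109.865 ]))]
```

```bash
python3 - <<'E'
from bench import r,eyes
import cv2,numpy as np,pickle
from h import *
np.set_printoptions(precision=4,suppress=True,linewidth=250)
s=r.get_state();c=eyes.read_camera('wrist')
W=np.eye(4);W[:3,:3]=s['tool_rot'];W[:3,3]=s['ee_pos'];M=np.linalg.inv(W@np.array(c['tool_from_camera']));c['R']=M[:3,:3];c['t']=M[:3,3]
t=eyes.read_camera('top');sc=eyes.read_camera('scene')
def blobs(c,lo,box):
    h=cv2.cvtColor(c['frame'],cv2.COLOR_RGB2HSV);k=cv2.inRange(h,lo,(20,255,255));x0,x1,y0,y1=box;m=np.zeros_like(k);m[y0:y1,x0:x1]=k[y0:y1,x0:x1]
    n,l,st,ce=cv2.connectedComponentsWithStats(m);return [(st[i].tolist(),ce[i]) for i in range(1,n) if st[i,4]>5]
w=blobs(c,(5,170,60),(190,250,25,95));T=blobs(t,(3,150,40),(255,300,190,230));S=blobs(sc,(3,120,15),(240,300,200,262))
print(w);print(T);print(S)
for a in w:
  for b in T: print('w-t',tri(c,a[1],t,b[1]))
  for b in S: print('w-s',tri(c,a[1],sc,b[1]))
for b in T:
  for a in S: print('t-s',tri(t,b[1],sc,a[1]))
u=np.array([.976,.216]);v=np.array([-.216,.976]);O=np.array([.6949,.0515])
P=lambda x,y,z:[*(O+x*u+y*v),z]
pr=proj(sc,[P(-.135,-.035,.042),P(-.197,-.035,.042),P(-.135,.027,.042),P(-.135,-.097,.042),P(-.1,-.035,.09),P(-.1,-.007,.09),P(-.1,-.063,.09),P(-.135,-.035,.007)]);print(pr)
h=cv2.cvtColor(sc['frame'],cv2.COLOR_RGB2HSV)
print('scene sat');print(h[222:252:1,258:290:1,1])
E
```

```text
[([206, 39, 23, 17, 292], array([216.8938,  46.726 ])), ([207, 56, 24, 19, 362], array([218.8895,  65.1077]))]
[([273, 208, 9, 6, 35], array([276.9714, 210.1714])), ([275, 214, 8, 6, 41], array([278.5854, 216.5366]))]
[([266, 230, 9, 8, 47], array([270.5106, 233.4681]))]
w-t (array([ 0.5461, -0.0166,  0.0394]), np.float64(0.0013468408109126994))
w-t (array([ 0.5293, -0.0223,  0.0808]), np.float64(0.01789229635381608))
w-s (array([ 0.5428, -0.0193,  0.0584]), np.float64(0.0013349631330348485))
w-t (array([ 0.536 , -0.0175,  0.0436]), np.float64(0.017142563845958945))
w-t (array([ 0.5251, -0.0208,  0.055 ]), np.float64(0.0008996514768303943))
w-s (array([ 0.5279, -0.0177,  0.04  ]), np.float64(0.0011047905314049455))
t-s (array([ 0.542 , -0.0174,  0.0575]), np.float64(0.00227859839790891))
t-s (array([ 0.5274, -0.0191,  0.0398]), np.float64(0.003971830953619321))
[[273.7857 244.4399]
 [267.2002 228.6418]
 [294.0748 239.2442]
 [253.1138 249.7241]
 [277.9102 243.2428]
 [287.4737 240.7946]
 [268.2616 245.7106]
 [273.6797 251.8207]]
scene sat
[[  5   5   2   2   5   2   2   5   5   2   2  
[... 3183 characters left out ...]
  9  13  14  12  12  12   8  12  12  12   4]
 [ 20  21  18  20  20  18  19  22  21  20  27  36  22  17  11  12  17  10   8  14  12  12  12  10  14  12  16  12  12  12  12   8]
 [ 16  19  22  19  21  21  19  22  21  23  21  23  21  19  11  17  12  17  10   8  10  12  12   9  10  11  12   8  12   4   8  16]
 [ 19  21  19  19  21  20  19  18  18  22  17  18  19  18  14  16  17  17  11   9  14  12   9   9  12  13  11  12  12  12  12  12]
 [ 21  22  22  19  21  23  20  21  20  18  19  19  20  16  18  14  17  12  12  11  13  10  12   9  12   9  14  11  12   8  12  12]
 [ 17  21  19  23  23  22  19  20  21  21  19  19  19  17  19  16  10  12  12   6  15  12  10  12  12  12  12  10  11   8  12   8]]
```

```bash
cat > look.py <<'E'
from bench import r,eyes
import cv2,numpy as np,pickle,sys
from h import *
np.set_printoptions(precision=4,suppress=True,linewidth=250)
s=r.get_state();c=eyes.read_camera('wrist')
W=np.eye(4);W[:3,:3]=s['tool_rot'];W[:3,3]=s['ee_pos'];M=np.linalg.inv(W@np.array(c['tool_from_camera']));c['R']=M[:3,:3];c['t']=M[:3,3]
pickle.dump(c,open(sys.argv[1],'wb'))
h=cv2.cvtColor(c['frame'],cv2.COLOR_RGB2HSV);k=cv2.inRange(h,(3,150,15),(20,255,255))
n,l,st,ce=cv2.connectedComponentsWithStats(k)
print('cam',-c['R'].T@c['t'])
for i in range(1,n):
    if st[i,4]>60: print(st[i],ce[i],onz(c,[ce[i]],.03)[0])
g=cv2.GaussianBlur(cv2.cvtColor(c['frame'],cv2.COLOR_RGB2GRAY),(5,5),0)
p=proj(c,[[.571,-.012,.042],[.571,.05,.042]]);R=np.linalg.norm(p[0]-p[1]);print('dish pred',p[0],R)
q=cv2.HoughCircles(g,cv2.HOUGH_GRADIENT,1.5,20,param1=80,param2=30,minRadius=int(R*.8),maxRadius=int(R*1.1))
if q is not None:
    for u in q[0][:4]: print('circle',u,onz(c,[u[:2]],.042)[0],u[2]/R*62)
E
python3 -m crank '[[[0,0,0],[25,15,0],0.4],[[0,0,0],[25,15,0],0.4],[[0,0,0],[25,15,0],0.4],[[0,0,0],[20,15,0],0.4],[[0,0,0],[0,10,0],0.4],[[0,0,0],[0,0,0],0.4],[[0,0,0],[0,0,0],0.4],[[0,0,0],[0,0,0],0.4]]'
python3 look.py a.pkl
python3 -m crank '[[[0,0,0],[0,-25,0],0.4],[[0,0,0],[0,-25,0],0.4],[[0,0,0],[0,-25,0],0.4],[[0,0,0],[0,-20,0],0.4],[[0,0,0],[0,0,0],0.4],[[0,0,0],[0,0,0],0.4],[[0,0,0],[0,0,0],0.4],[[0,0,0],[0,0,0],0.4]]'
python3 look.py b.pkl
```

```text
t: 21.0
ee_pos: [0.498, -0.0145, 0.2774]
tool_rot: [[1.0, 0.009, -0.0], [0.009, -1.0, -0.0], [-0.0, 0.0, -1.0]]
force: [-0.2, 0.8, -0.6]
width: 0.601
grasp_force: 0.0
cam [ 0.5628 -0.0132  0.4207]
[ 442    0  118   48 3489] [492.5927  17.2336] [ 0.676  -0.2505  0.03  ]
[268 125  21  15 246] [277.687  132.0854] [ 0.5499 -0.0142  0.03  ]
[271 143  22  18 302] [281.3609 151.8609] [ 0.5264 -0.019   0.03  ]
[ 484  169   76   48 2508] [522.8349 192.0961] [ 0.4789 -0.3252  0.03  ]
dish pred [275.9455 113.5821] 53.98203375234013
circle [273.75 114.75  46.45] [ 0.5697 -0.0095  0.042 ] 53.34923208923009
circle [ 17.25 305.25  43.45] [0.3186 0.3365 0.042 ] 49.90364126815554
t: 21.72
ee_pos: [0.4985, -0.1084, 0.2775]
tool_rot: [[1.0, 0.009, 0.0], [0.009, -1.0, 0.0], [0.0, -0.0, -1.0]]
force: [-0.1, -0.0, -0.1]
width: 0.601
grasp_force: 0.0
cam [ 0.5632 -0.1071  0.4209]
[ 364    0   95   48 2780] [403.4849  17.4194] [ 0.6755 -0.2456  0.03  ]
[191 125  23  15 267] [201.6142 131.8277] [ 0.5499 -0.0164  0.03  ]
[191 143  27  18 347] [203.9107 151.4928] [ 0.5265 -0.018   0.03  ]
[ 414  170   65   53 2134] [446.5276 192.4536] [ 0.4783 -0.3222  0.03  ]
dish pred [194.4248 113.3487] 53.917621778385815
circle [203.25 111.75  44.95] [ 0.5729 -0.0222  0.042 ] 51.688111518662026
circle [384.75 272.25  54.85] [ 0.3731 -0.2503  0.042 ] 63.07214215369494
```

```bash
python3 -m crank '[[[0,-4,0],[-15,15,0],0.4],[[0,-4,0],[-15,15,0],0.4],[[0,-4,0],[-15,15,0],0.4],[[0,-4,0],[-15,15,0],0.4],[[0,-4,0],[-15,15,0],0.4],[[0,-4,0],[-15,15,0],0.4],[[0,-4,0],[-10,0,0],0.4],[[0,0,0],[0,0,0],0.4]]'
python3 look.py c.pkl
python3 - <<'E'
import pickle
from h import *
c=pickle.load(open('c.pkl','rb'))
print(proj(c,[[.605,-.004,.09],[.571,-.012,.042],[.61,-.002,.007],[.63,0,0],[.70,.05,0]]).round())
E
```

```text
t: 22.43
ee_pos: [0.3949, -0.0166, 0.2758]
tool_rot: [[0.883, 0.01, 0.47], [0.011, -1.0, 0.002], [0.47, 0.003, -0.883]]
force: [-0.8, 1.1, -0.1]
width: 0.598
grasp_force: 0.0
cam [ 0.385  -0.0155  0.4331]
[ 404   13   82   88 3972] [444.6392  54.1742] [ 0.711  -0.2607  0.03  ]
[268 150  22  26 446] [278.5202 162.7646] [ 0.538  -0.0172  0.03  ]
[ 476  181   72   45 2199] [512.7358 202.673 ] [ 0.4862 -0.3257  0.03  ]
dish pred [274.9523 136.2079] 46.41324854624714
circle [273.75 135.75  44.95] [ 0.5716 -0.0104  0.042 ] 60.045356328060514
circle [294.75 155.25  41.8 ] [ 0.5442 -0.0384  0.042 ] 55.83750402895046
circle [434.25 329.25  41.8 ] [ 0.3301 -0.2006  0.042 ] 55.83750402895046
[[269.  93.]
 [275. 136.]
 [269. 122.]
 [268. 112.]
 [236.  71.]]
```

```bash
python3 - <<'E'
import pickle
from h import *
np.set_printoptions(precision=4,suppress=True,linewidth=250)
for f,(y0,y1,x0,x1) in dict(a=(122,164,264,298),c=(146,180,264,294)).items():
    c=pickle.load(open(f+'.pkl','rb'));print(f);h=cv2.cvtColor(c['frame'],cv2.COLOR_RGB2HSV)
    print(np.where(h[:,:,1]>110,h[:,:,2],0)[y0:y1:1,x0:x1:2])
from bench import eyes
t=eyes.read_camera('top');sc=eyes.read_camera('scene')
for nm,c in(('top',t),('scene',sc)):
    h=cv2.cvtColor(c['frame'],cv2.COLOR_RGB2HSV);k=cv2.inRange(h,(3,130,25),(20,255,255));n,l,st,ce=cv2.connectedComponentsWithStats(k)
    print(nm,[(st[i].tolist(),onz(c,[ce[i]],.01)[0][:2].round(3).tolist()) for i in range(1,n) if 10<st[i,4]<300])
E
```

```text
a
[[  0   0   0   0   0   0   0   0   0   0   0   0   0   0   0   0   0]
 [  0   0   0   0   0   0   0   0   0   0   0   0   0   0   0   0   0]
 [  0   0   0   0   0   0   0   0   0   0   0   0   0   0   0   0   0]
 [  0   0   0   0   0   0   0   0  90  95 107   0   0   0   0   0   0]
 [  0   0   0   0   0   0  80 106 119 123 116  96   0   0   0   0   0]
 [  0   0   0   0  87 112 121 119 117 126 129 104   0   0   0   0   0]
 [  0   0   0 115 122 120 128 126 130 131 133 105   0   0   0   0   0]
 [  0   0 111 121 127 125 131 131 131 129 131 107   0   0   0   0   0]
 [  0   0 115 129 131 130 129 127 128 127 129 110   0   0   0   0   0]
 [  0   0 115 130 127 127 126 126 127 127 128 111   0   0   0   0   0]
 [  0   0 111 127 125 123 124 124 124 124 126 114   0   0   0   0   0]
 [  0   0  97 126 123 124 124 124 123 124 125 118  75   0   0   0   0]
 [  0   0 105 124 124 123 122 124 124 125 126 121  70   0   0   0   0]
 [  0   0 114 121 122 123 120 122 124 121 114 102   0   0   0   0   0]
 [  0   0 107 118 120 120 124 118 113 104  95  83   0   0   0   0   0]
 [  0   0   0 117 121 115 106 101
[... 4235 characters left out ...]
.91]), ([395, 9, 10, 4, 17], [-0.86, 0.762]), ([232, 27, 16, 36, 271], [-0.566, -0.056]), ([491, 42, 14, 8, 26], [-0.496, 1.13]), ([458, 49, 17, 9, 42], [-0.45, 0.96]), ([481, 48, 11, 10, 30], [-0.443, 1.051]), ([492, 48, 6, 7, 12], [-0.461, 1.099]), ([504, 99, 6, 8, 22], [-0.079, 0.989]), ([482, 103, 9, 6, 17], [-0.058, 0.889]), ([495, 112, 6, 10, 18], [0.004, 0.916]), ([531, 125, 6, 5, 13], [0.083, 1.032]), ([556, 134, 4, 8, 20], [0.153, 1.097]), ([0, 192, 9, 23, 136], [0.289, -0.858]), ([266, 230, 9, 8, 45], [0.503, -0.015]), ([307, 238, 9, 16, 47], [0.563, 0.097]), ([430, 239, 10, 22, 97], [0.612, 0.464]), ([280, 273, 13, 30, 128], [0.692, 0.011]), ([96, 316, 5, 6, 20], [0.751, -0.496])]
```

```bash
python3 - <<'E'
import pickle
from h import *
np.set_printoptions(precision=4,suppress=True,linewidth=250)
a=pickle.load(open('a.pkl','rb'));b=pickle.load(open('b.pkl','rb'));c=pickle.load(open('c.pkl','rb'))
for n,p,q in (('rear back corner',(284,125),(282,149.5)),('rear left corner',(268,128.5),(268,152.5)),('rear front-left',(270,138),(270,158.5)),('rear right front',(287,134),(285,155.5)),('front back-right',(288,143),(287,159.5)),('front left',(272,147),(272,161.5)),('front front-left',(273,158),(272.5,170)),('front right front',(292,155),(290,167))):
    print(n,*tri(a,p,c,q))
# ab by NCC of patches
g=lambda c:cv2.cvtColor(c['frame'],cv2.COLOR_RGB2GRAY)
for n,(x0,y0,x1,y1) in dict(rear=(264,121,292,142),front=(267,141,297,163)).items():
    T=g(a)[y0:y1,x0:x1];best=None
    R=cv2.matchTemplate(g(b)[y0-4:y1+4,160:250],T,cv2.TM_CCOEFF_NORMED);_,v,_,(x,y)=cv2.minMaxLoc(R)
    row=R[y];d=(row[x-1]-row[x+1])/(2*(row[x-1]-2*row[x]+row[x+1])) if 0<x<len(row)-1 else 0
    dx=160+x+d-x0;dy=y-4
    print(n,v,tri(a,((x0+x1)/2,(y0+y1)/2),b,((x0+x1)/2+dx,(y0+y1)/2+dy)))
print('rim front in c',proj(c,[[.511,-.025,.042],[.519,-.023,.042],[.525,-.02,.007],[.525,-.02,.023],[.525,-.02,.039],[.55,-.015,.023],[.55,-.015,.007]]))
E
```

```text
rear back corner [ 0.5582 -0.0218  0.0277] 1.79828165480602e-05
rear left corner [ 0.5539 -0.0026  0.0269] 0.00014338824237841448
rear front-left [ 0.543  -0.0054  0.0326] 0.0005839796976566646
rear right front [ 0.5478 -0.0256  0.0318] 0.00040501218221806806
front back-right [ 0.5379 -0.0273  0.0425] 0.001761089460042842
front left [ 0.5334 -0.0082  0.0464] 0.0009215416668655037
front front-left [ 0.5209 -0.0092  0.0488] 0.0005001143275807617
front right front [ 0.5248 -0.0314  0.0502] 0.00075512197433032
rear 0.913005530834198 (array([ 0.5502, -0.0146,  0.022 ]), np.float64(0.0002629929695118799))
front 0.7160143852233887 (array([ 0.5259, -0.0199,  0.0211]), np.float64(0.0009559499643094921))
rim front in c [[284.4383 179.213 ]
 [282.9317 173.3113]
 [280.2984 177.3244]
 [280.4563 173.6412]
 [280.626  169.6818]
 [276.9818 156.3605]
 [276.9456 160.5923]]
```

```bash
python3 - <<'E'
import pickle
from h import *
from bench import eyes,r
np.set_printoptions(precision=4,suppress=True)
for nm in('top','scene'):
  c0=pickle.load(open('c0.pkl','rb'))[nm];c1=eyes.read_camera(nm)
  for c in(c0,c1):
    h=cv2.cvtColor(c['frame'],cv2.COLOR_RGB2HSV);x0,x1,y0,y1=(350,420,210,300) if nm=='top' else (145,200,190,255)
    k=cv2.inRange(h,(5,170,30),(16,255,255));k=cv2.morphologyEx(k,cv2.MORPH_OPEN,np.ones((3,3),np.uint8));m=np.zeros_like(k);m[y0:y1,x0:x1]=k[y0:y1,x0:x1]
    n,l,st,ce=cv2.connectedComponentsWithStats(m);i=1+np.argmax(st[1:,4])
    print(nm,st[i],ce[i],onz(c,[ce[i]],.05)[0])
  if nm=='top':
    a=c0['frame'].astype(int);b=c1['frame'].astype(int)
    for q,(x,y) in dict(cup=(120,155),eraser=(178,197),sharp=(373,197),glue=(434,213)).items(): print(q,np.abs(a-b)[y-15:y+15,x-15:x+15].mean())
s=r.get_state();print(s['t'],s['joint_vel'])
E
```

```text
top [374 226  23  17 262] [386.2214 233.645 ] [ 0.4791 -0.318   0.05  ]
top [374 225  22  17 251] [386.0359 232.7211] [ 0.4817 -0.3176  0.05  ]
cup 1.8666666666666667
eraser 2.013333333333333
sharp 1.9944444444444445
glue 1.951111111111111
scene [161 217  17  24 322] [169.0155 228.9068] [ 0.4911 -0.3118  0.05  ]
scene [161 217  17  25 314] [169.4682 229.2006] [ 0.4924 -0.3105  0.05  ]
22.6833 [-0.1939  0.4946  0.186   0.1313 -0.0038 -0.2042]
```

The mallet looks the same as at the start, moved only about 2 mm, and the bystanders haven't moved. The arm is clear, so I'm handing in.

```bash
python3 -c "
from bench import r
print(r.finish_job())"
```

```text
the job is handed in; nothing more can be done
None
```

The job is handed in with no verdict returned: the dish is under the mouth, the pin is knocked down, the mallet stands back on its pad and the bystanders are unmoved; I saw two sweets in the dish, and infer the third is under one of them from its height and the empty chute.

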